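Draw-test a pressed cigar bunch

TASK

Two pressed cigar bunches lie on the rolling board: take the longer one and lay it in the two vee rests of the draw tester, between the fixed seal and the spring-loaded sealing arm, and let go of it. Then swing the sealing arm over against its spring, all the way to its stop, so that its rubber cup closes on the end of the bunch and pushes it up against the fixed seal, and finish while holding the arm there with the fingers (do not let go: the spring throws it open again). Leave everything else on the bench where it is.

Things in the scene. Friction and masses are not known exactly. Their poses are not given: they have to be found in the camera images.
- tester: Draw tester fixed to the bench: aluminium base plate 110 x 310 x 12 mm (local x -55 to 55, y -135 to 175). Origin at bench level below the seat; local y runs along the bunch axis, z up. In order along y: hinged sealing arm (-90), stop post (-66, top 54 mm up), two vee rests (-45, 45), suction head (84 to 108, top 92 mm up), grey vacuum unit with dial (110 to 174, 90 mm wide, top 128 mm up).
- seat (a point): Place of the long bunch's centre when it rests in both vees with an end on the fixed seal: 70 mm up, tester x = y = 0, axes as the tester's. Vees: 12 mm wide along y, 41 mm across, tops 74 mm up, 78 mm free between them down to the base plate. With the arm open 174 mm is free (y -99 to 75): lay the bunch 5 to 10 mm towards -y; the arm slides it up to the seal.
- sealing_arm: Sealing arm: steel bar 16 mm wide (tester x), 6 mm thick, with a round black cross handle at its end (T shape): 16 mm in diameter, 100 mm long, parallel to tester x, centred 117 mm from the pivot. Origin on the pivot axis; own z points along the bar to the handle, own x is the pivot axis (tester x). At rest it leans 0.7 rad towards tester -y, away from the seat; upright at its stop.
- handle_mid (a point): Middle of the cross handle, on its axis, 117 mm from the pivot: 116 mm above the bench at rest, 143 mm at the stop. Either side of the bar 42 mm of handle is free: pinch it there from above, fingers closing along tester y, about 30 mm from the middle, and lead it along the arc (it turns in the fingers); or push it over towards +y, rising with the arc.
- pivot_axis (a point): Fixed point on the arm's pivot axis (which is parallel to tester x), 26 mm above the bench, at tester local y = -90.
- winder (a joint): Angle of the sealing arm, rad: 0 at rest (leaning out), growing as it swings towards the seat, 0.7 at its rigid stop (upright). A torsion spring drives it back to 0: at the handle's middle it takes about 3.5 N at rest and 5.5 N at the stop.
- seal_cup: Rubber bellows cup on the arm's inner side, 20 mm in diameter, 44 mm from the pivot, facing the seat (own +y). Face 17 mm off the bar's middle plane; gives up to 6 mm (300 N/m). At the arm's stop, with the bunch on the fixed seal, it is pressed in about 2 mm (0.6 N). Origin at its root on the bar.
- long_bunch: The longer pressed bunch, the one to test: round brown rod of tobacco 19 mm in diameter and 150 mm long, both ends flat and alike. Origin at its centre, own x along its length. About 18 g. Starts lying on the rolling board.
- short_bunch: The shorter bunch: same diameter, 105 mm long, origin at its centre, own x along its length. Lies on the rolling board; to be left alone.
- board: Rolling board, fixed light wooden slab 300 x 240 x 15 mm (local x, y, z), origin at the centre of its underside.
- knife: Roller's flat handleless steel blade, about 50 x 110 x 4 mm (x, y, z), lying in the middle of the rolling board; origin at its underside. Leave alone.
- coffee_cup: White coffee cup, 68 mm across, 58 mm high; origin at its underside. Leave alone.
- shot_glass: Small clear glass, 48 mm across, 60 mm high; origin at its underside. Leave alone.
- gum_jar: Amber glass jar with steel cap, 56 mm across, 62 mm high; origin at its underside. Leave alone.
- ring_gauge: Wooden ring gauge, plate 45 x 150 x 8 mm with four holes; origin at its underside. Leave alone.
- fixed_seal (a point): Middle of the fixed flat rubber seal's face on the suction head, 30 mm in diameter, facing tester -y, 70 mm above the bench, at tester y = 75.

How it is judged:
On the way:
1. the long bunch lies in both vee rests, let go, with the arm still open (x of long_bunch in the frame of seat between -0.004 and 0.004 m and z of long_bunch in the frame of seat between -0.004 and 0.004 m and y of long_bunch in the frame of seat between -0.03 and 0.005 m and angle between the x axis of long_bunch and the y axis of seat, either way round below 0.08 rad and contact force between the fingers and long_bunch below 0.1 N and value of joint winder below 0.3 rad), for 0.2 s.
At the end, for the whole second after the job is handed in: For the last second: fingers hold the arm (over 1.5 N) within 0.035 rad of its stop; cup presses the long bunch (over 0.15 N); bunch at rest, untouched by fingers, in both vees within 4 mm of the seat axis, 3 mm of its place on the fixed seal, 0.06 rad of straight (value of joint winder above 0.665 rad and contact force between the fingers and sealing_arm above 1.5 N and contact force between the fingers and long_bunch below 0.1 N and contact force between seal_cup and long_bunch above 0.15 N and x of long_bunch in the frame of seat between -0.004 and 0.004 m and z of long_bunch in the frame of seat between -0.004 and 0.004 m and y of long_bunch in the frame of seat between -0.003 and 0.003 m and angle between the x axis of long_bunch and the y axis of seat, either way round below 0.06 rad and linear speed of long_bunch below 0.02 m/s); the arm keeps its last pose, push and grip.
It fails at once if the short bunch, the knife, cup, glass, jar or gauge is shifted more than 30 mm (distance of any of short_bunch, knife, coffee_cup, shot_glass, gum_jar, ring_gauge from where it was at the start of the episode above 0.03 m).
It also fails if it takes over 48 s, if anything falls off the work surface, if the arm or the gripper's body presses on something with over 40 N, if the wrist force passes 120 N, or if a joint passes its speed limit or range.

ROBOT

A 6-joint arm with a two-finger parallel gripper is mounted at the origin on the work surface. World frame = base frame: x ahead of the robot, y to its left, z up, the work surface at z = 0. Lengths are in m, angles in rad, forces in N, time in s.
With the tool pointing down it reaches from about 0.3 to 0.875 m from the base axis. Payload 6.4 kg.
Tool frame: the origin (TCP) lies at the very end of the fingers, on their centre line; the grasp point (between the pads) lies 19 mm behind it; z points along the fingers, y is the line along which they close (so a half turn about z gives the same grasp; the last joint's range is limited). The gripper opens to 85 mm and grips with 20 to 120 N. Pads are 22 mm wide; open, the fingers measure 114 mm over their backs; the gripper's body (76 mm by 85 mm) begins 54 mm behind the grasp point. The pads swing forward as they close: fully open they stand 13 mm farther back than shut.
Start: joints at [-1.409, 0.181, 1.607, -0, 1.354, -0.206], TCP at [0.207, -0.537, 0.231] pointing down, gripper open.
Joint ranges: [-2.99, 2.99], [-0.89, 2.07], [0.3, 2.58], [-1.14, 4.28], [0, 2.63], [-3.12, 3.12]. Speed limits (rad/s): [2.57, 2.57, 3.01, 3.14, 3.14, 3.14].

INTERFACE

Orientations are given as a unit quaternion [w, x, y, z].
In Python, from bench import ctrl, vision gives the robot as it stands (ctrl), with the cameras (vision).
- The arm moves only by the tool move_tool, called after "Emit:" by a JSON object that holds its "api" and its "payload". Schema: {"type":"object","properties":{"moves":{"type":"array","items":{"type":"array","items":{"type":"array","items":{"type":"number"},"minItems":7,"maxItems":7},"minItems":1,"maxItems":10},"minItems":1,"maxItems":1},"only":{"type":"string"},"quiet":{"type":"boolean"},"lines":{"type":"string"}},"required":["moves"],"additionalProperties":false}. moves is a list that holds a single list of rows (three levels of brackets), with 1 to 10 rows, each of 7 numbers: dx, dy, dz in a scale on which 1.0 is 0.75 m, then a rotation vector rx, ry, rz in shares of pi/2 rad (1.0 is pi/2 rad), then the opening from 0.0 (shut) to 1.0 (fully open); each row is the pose to reach, as a shift and turn from the pose commanded when the call began, along the tool's axes at that moment; what a row does not reach only later rows make up. A row lasts 1/8 s, in which the tool goes at most 0.0625 m and 0.188 rad, less where a joint would pass 70% of its speed; a pose out of reach is approached as far as the arm can. The fingers move at their own pace and stop on an object; the grip force is fixed at half the most. Time passes only in rows, so rows that do not move let the fingers close. The tool returns the time, the measured TCP pose, the force, the opening and the grip force at its end. only (a regular expression) keeps the lines of the reply that match it, lines (a string "A,B") keeps lines A to B, and quiet returns only ok. Input that does not fit is refused with a message, and nothing moves.
- ctrl.get_obs(): the state, without advancing time (a new reading comes with each control period).
- vision.camera(name): name is "scene" or "top" or "wrist"; returns the picture (420x560x3 uint8, blue, green, red); there is no depth.
- vision.camera_params(name): a dict with "fovy" (degrees; the focal length in pixels is half the picture's height over the tangent of half this angle, whatever the lens; pixels are square), "cx", "cy" (the principal point, pixels), "view" (4x4, takes a point from world to camera coordinates). Camera axes: x right, y up, looking along -z (the intrinsics and any distortion apply to the point x, -y, -z); pixel columns grow to the right and rows downward; lengths in m; the calibration is good to about 2 mm. The wrist camera is an equidistant fisheye: a pixel r from the principal point sees the ray r / f radians off the axis. A picture is of the moment at which its call begins: read the wrist's pose just before it. camera_params takes no time and is no camera call; for the wrist camera it gives the pose at the moment of the call.
- ctrl.hand_in(): hands the job in; it is judged then, once.
The state is a dict: "time_s": time; "q": joint angles; "dq": joint speeds; "joint_efforts": joint torques, N m; "eef_pos": TCP position; "eef_rot": TCP orientation; "wrist_force": force on the tool from outside, world axes, zero at the start; "torque": the same for the moment, N m; "opening": opening from 0.0 (shut) to 1.0 (fully open); "grasp_force": force on a finger pad.
Only numpy, scipy, OpenCV 4.12 (cv2) and the standard library are available. Lean on these libraries where they do the work, as an engineer would, in place of code of your own. Each camera call takes 0.05 s, during which the arm holds its last target. There are 200 camera calls.

## Working session

There is one attempt and no reset: what is moved stays moved. The work goes in short steps, Python scripts to look and compute and a tool call to move; the robot and the scene stay as the last step left them, time stands still between calls to the robot, and variables do not carry over. Pictures are saved under pics/ and viewed, at most 10 in all, crops included, and the job is handed in when it is done.

```bash
ls; mkdir -p pics
```

Run:
```python
from bench import ctrl, vision
import cv2,numpy as np
for n in("scene","top"):
    p=vision.camera_params(n);print(n,p)
    cv2.imwrite(f"pics/{n}0.png",vision.camera(n))
o=ctrl.get_obs();print(o)
```

```text
bench.py
pics
scene {'fovy': 54.59485211866022, 'cx': 285.8434256355543, 'cy': 203.99781623737655, 'view': array([[-5.73816634e-01,  8.18983803e-01,  1.54523118e-05,
         3.41880784e-01],
       [-5.70501077e-01, -3.99732074e-01,  7.17455775e-01,
         2.22749738e-01],
       [ 5.87590836e-01,  4.11679242e-01,  6.96604056e-01,
        -1.56716592e+00],
       [ 0.00000000e+00,  0.00000000e+00,  0.00000000e+00,
         1.00000000e+00]])}
top {'fovy': 47.27030209429704, 'cx': 284.97267969562887, 'cy': 208.59226467904773, 'view': array([[-0.01952483, -0.9997986 ,  0.00464086, -0.06260965],
       [ 0.99484584, -0.01896575,  0.0996095 , -0.55573006],
       [-0.09950142,  0.0065618 ,  0.99501578, -1.31693985],
       [ 0.        ,  0.        ,  0.        ,  1.        ]])}
{'time_s': 0.1, 'q': array([-1.40929652e+00,  1.81456872e-01,  1.60788299e+00,  1.12116783e-05,
        1.35380810e+00, -2.06324904e-01]), 'dq': array([ 0.00070217, -0.00282134, -0.00310609,  0.00026843,  0.00033493,
        0.00076612]), 'joint_efforts': array([ 7.54845605e-04, -4.45876229e+01, -3.52237666e+01, -3.69219861e-04,
        4.21605320e-03, -1.73109964e-06]), 'eef_pos': array([ 0.20668891, -0.5360481 ,  0.23049189]), 'eef_rot': array([-7.77334812e-04,  9.83135662e-01,  1.82876092e-01,  2.28997924e-05]), 'wrist_force': array([ 0.182119  , -0.0711299 ,  0.11289799]), 'torque': array([-0.02445109, -0.00109076,  0.02616535]), 'grasp_force': 0.0, 'opening': 1.0013441304546389}
```

View pics/top0.png

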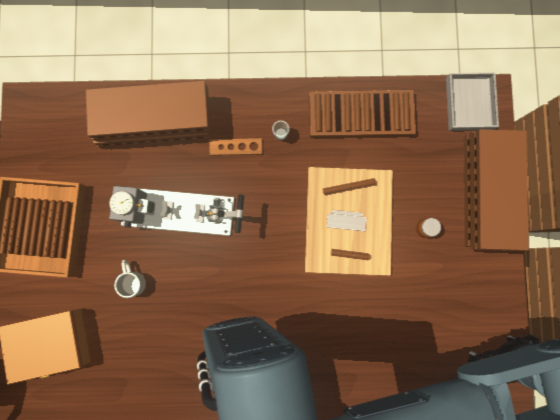

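View pics/scene0.png

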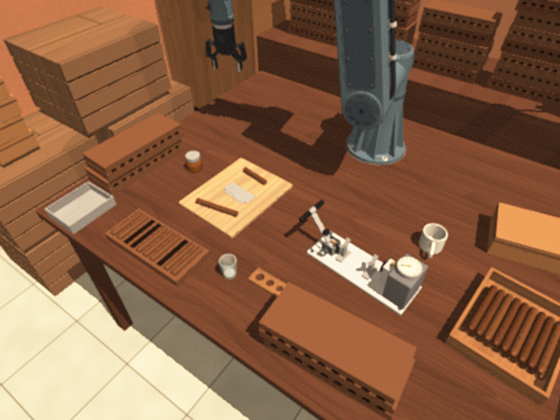

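Top: the long bunch is at about (350,186), the short one at (350,254). The tester runs from (110,205) to (240,215), with the arm handle near (250,215). I'll enlarge these.

Run:
```python
import cv2
a=cv2.imread("pics/top0.png")
c=cv2.resize(a[170:250,100:280],None,fx=4.4,fy=4.4,interpolation=cv2.INTER_CUBIC)
d=cv2.resize(a[170:205,310:390],None,fx=6,fy=6,interpolation=cv2.INTER_CUBIC)
import numpy as np
o=np.zeros((352+210,792,3),np.uint8);o[:352]=c[:352,:792];o[352:562,:480]=d
cv2.imwrite("pics/crop0.png",o)
```

```text
(no output)
```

View pics/crop0.png

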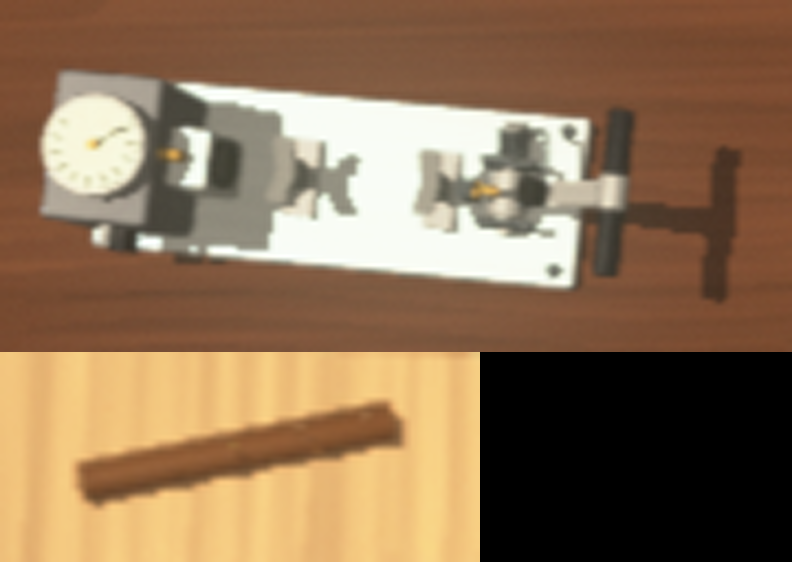

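Crop: handle ends are at (620,109) and (605,275), plate right corners at (591,119) and (575,288), vees around (305,178) and (441,190). Bunch ends are at (88,484) and (395,422).

Create h.py:
```python
import numpy as np
from scipy.spatial.transform import Rotation as R
from bench import ctrl, vision
def ray(n,u,v,P=None):
    p=P or vision.camera_params(n);f=210/np.tan(np.radians(p["fovy"])/2)
    a=np.array([u-p["cx"],v-p["cy"]])/f
    if n=="wrist":
        r=np.hypot(*a);d=np.array([a[0]*np.sinc(r/np.pi),-a[1]*np.sinc(r/np.pi),-np.cos(r)])
    else: d=np.array([a[0],-a[1],-1])
    V=p["view"];return -V[:3,:3].T@V[:3,3],V[:3,:3].T@d
def at(n,u,v,z,P=None):
    c,d=ray(n,u,v,P);return c+d*(z-c[2])/d[2]
def proj(n,X,P=None):
    p=P or vision.camera_params(n);f=210/np.tan(np.radians(p["fovy"])/2)
    V=p["view"];c=V[:3,:3]@X+V[:3,3];x,y,z=c[0],-c[1],-c[2]
    if n=="wrist":
        r=np.hypot(x,y);k=np.arctan2(r,z)/r*f
    else:k=f/z
    return np.array([p["cx"]+k*x,p["cy"]+k*y])
def rel(pos,yaw,verbose=1):
    """shift/turn in tool axes to TCP pos, tool down, tool y at world angle yaw (mod pi)"""
    o=ctrl.get_obs();T=R.from_quat(np.roll(o["eef_rot"],-1))
    best=None
    for k in(0,np.pi):
        y=np.array([np.cos(yaw+k),np.sin(yaw+k),0]);z=np.array([0,0,-1.]);M=np.c_[np.cross(y,z),y,z]
        r=(T.inv()*R.from_matrix(M)).as_rotvec()
        if best is None or np.linalg.norm(r)<np.linalg.norm(best):best=r
    print("shift",T.inv().apply(np.array(pos)-o["eef_pos"]).round(4),"rot",best.round(4))
```

Run:
```python
from h import *
A=lambda u,v,z:at("top",100+(u+.5)/4.4-.5,170+(v+.5)/4.4-.5,z)
B=lambda u,v,z:at("top",310+(u+.5)/6-.5,170+(v-352+.5)/6-.5,z)
h1,h2=A(620,109,.116),A(605,275,.116);print("handle",h1,h2,np.linalg.norm(h1-h2),(h1+h2)/2)
c1,c2=A(591,119,.012),A(575,288,.012);print("plate",c1,c2,np.linalg.norm(c1-c2),(c1+c2)/2)
e1,e2=A(178,84,.012),A(270,262,.012)
for a,b in((h1,h2),(c1,c2)):
    d=a-b;print("y-axis yaw",np.arctan2(d[0],-d[1]) if 0 else np.arctan2(d[1],d[0])+np.pi/2)
for a,b in((e1,c1),(e2,c2)):
    d=a-b;print("edge yaw",np.arctan2(d[1],d[0]))
b1,b2=B(88,484,.0245),B(395,422,.0245);d=b1-b2
print("bunch",b1,b2,np.linalg.norm(d),(b1+b2)/2,np.arctan2(d[1],d[0]))
print("vees",A(305,178,.074),A(441,190,.074))
```

```text
handle [0.585296   0.04317386 0.116     ] [0.48643962 0.05306609 0.116     ] 0.0993500887255704 [0.53586781 0.04811997 0.116     ]
plate [0.59284286 0.07091535 0.012     ] [0.48395862 0.08213325 0.012     ] 0.10946058500418701 [0.53840074 0.0765243  0.012     ]
y-axis yaw 1.4710616601245476
y-axis yaw 1.4681325341667235
edge yaw 1.4667073838843727
edge yaw 1.4665177864978949
bunch [ 0.60085384 -0.18505413  0.0245    ] [ 0.62758414 -0.33061221  0.0245    ] 0.14799210751502334 [ 0.61421899 -0.25783317  0.0245    ] 1.7524128873781548
vees [0.55177726 0.24055819 0.074     ] [0.54278254 0.15713713 0.074     ]
```

Run:
```python
from h import *
rel([.6142,-.2578,.16],1.7524-np.pi/2)
```

```text
shift [ 0.4803 -0.113   0.0708] rot [-1.0000e-03 -1.3000e-03 -1.3846e+00]
```

Careful with the scale: shifts go in shares of 0.75 m and turns go in shares of pi/2 rad. That gives: 0.4803 m / 0.75 = 0.6404, 0.42 m / 0.75 = 0.56, -1.3846 rad / 1.5708 = -0.8815.

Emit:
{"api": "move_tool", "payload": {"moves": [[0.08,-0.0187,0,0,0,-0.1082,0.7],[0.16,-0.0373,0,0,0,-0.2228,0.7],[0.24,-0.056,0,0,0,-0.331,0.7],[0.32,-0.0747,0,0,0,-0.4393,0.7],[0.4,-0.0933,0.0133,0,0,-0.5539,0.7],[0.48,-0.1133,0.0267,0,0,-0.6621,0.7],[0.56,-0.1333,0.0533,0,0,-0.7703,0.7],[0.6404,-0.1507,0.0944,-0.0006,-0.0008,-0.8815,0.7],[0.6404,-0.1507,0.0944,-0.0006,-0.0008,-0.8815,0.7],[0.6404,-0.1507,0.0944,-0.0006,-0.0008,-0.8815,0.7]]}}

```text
refused: moves: the value is too long (schema: maxItems 1). Nothing was moved.
```

The call was refused and nothing moved: it wants a list holding one list of rows, three levels of brackets. Same move again in that form.

Emit:
{"api": "move_tool", "payload": {"moves": [[[0.08,-0.0187,0,0,0,-0.1082,0.7],[0.16,-0.0373,0,0,0,-0.2228,0.7],[0.24,-0.056,0,0,0,-0.331,0.7],[0.32,-0.0747,0,0,0,-0.4393,0.7],[0.4,-0.0933,0.0133,0,0,-0.5539,0.7],[0.48,-0.1133,0.0267,0,0,-0.6621,0.7],[0.56,-0.1333,0.0533,0,0,-0.7703,0.7],[0.6404,-0.1507,0.0944,-0.0006,-0.0008,-0.8815,0.7],[0.6404,-0.1507,0.0944,-0.0006,-0.0008,-0.8815,0.7],[0.6404,-0.1507,0.0944,-0.0006,-0.0008,-0.8815,0.7]]]}}

```text
time_s: 1.35
eef_pos: [0.614, -0.2579, 0.1596]
eef_rot: [-0.0, 0.64, 0.768, -0.001]
wrist_force: [-0.3, -1.0, 0.5]
opening: 0.7
grasp_force: 0.0
```

Run:
```python
from h import *
import cv2,pickle
P=vision.camera_params("wrist");print(P);cv2.imwrite("pics/w1.png",vision.camera("wrist"))
pickle.dump(P,open("w1.pkl","wb"))
rel([.6142,-.2578,.017],1.7524-np.pi/2)
```

```text
{'fovy': 65.70646984690485, 'cx': 284.21844766802815, 'cy': 205.74854255319948, 'view': array([[ 9.83589296e-01,  1.80421672e-01, -3.41860433e-04,
        -5.58412402e-01],
       [-1.71809946e-01,  9.36059714e-01, -3.07039987e-01,
         3.64219436e-01],
       [-5.50766662e-02,  3.02059980e-01,  9.51696553e-01,
        -1.98629000e-01],
       [ 0.00000000e+00,  0.00000000e+00,  0.00000000e+00,
         1.00000000e+00]])}
shift [0.0014 0.0006 0.1436] rot [-0.0006  0.0017 -0.0012]
```

View pics/w1.png

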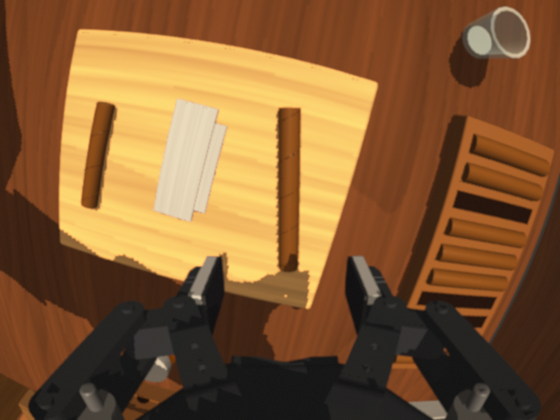

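Wrist view: bunch ends at about (289,108) and (289,270), and the axis lines up with the gap between the fingers.

Run:
```python
from h import *
import pickle;P=pickle.load(open("w1.pkl","rb"))
a,b=at("wrist",289.5,108.5,.0245,P),at("wrist",288.5,270,.0245,P);d=a-b
print(a,b,np.linalg.norm(d),(a+b)/2,np.arctan2(d[1],d[0]))
rel([*((a+b)/2)[:2],.017],np.arctan2(d[1],d[0])-np.pi/2)
```

```text
[ 0.60578745 -0.18293637  0.0245    ] [ 0.63271313 -0.3312813   0.0245    ] 0.15076873246741515 [ 0.61925029 -0.25710884  0.0245    ] 1.750348802099599
shift [0.0011 0.0057 0.1436] rot [-0.0006  0.0017  0.0009]
```

To row units: 0.1425 m / 0.75 = 0.19, 0.003 m / 0.75 = 0.004, 0.001 rad / 1.5708 = 0.0006.

Emit:
{"api": "move_tool", "payload": {"moves": [[[0.0013,0.004,0.06,0,0,0,0.7],[0.0013,0.004,0.12,0,0,0,0.7],[0.0013,0.004,0.1667,0,0,0,0.7],[0.0013,0.004,0.19,0,0.0006,0,0.7],[0.0013,0.004,0.19,0,0.0006,0,0.7],[0.0013,0.004,0.19,0,0.0006,0,0],[0.0013,0.004,0.19,0,0.0006,0,0],[0.0013,0.004,0.19,0,0.0006,0,0],[0.0013,0.004,0.19,0,0.0006,0,0],[0.0013,0.004,0.19,0,0.0006,0,0]]]}}

```text
time_s: 2.65
eef_pos: [0.6183, -0.2578, 0.0201]
eef_rot: [0.002, 0.64, 0.768, -0.0]
wrist_force: [-1.2, -0.1, 6.6]
opening: 0.189
grasp_force: 58.9
```

To row units: -0.14 m / 0.75 = -0.1867, -0.09 m / 0.75 = -0.12.

Emit:
{"api": "move_tool", "payload": {"moves": [[[0,0,-0.0533,0,0,0,0],[0,0,-0.12,0,0,0,0],[0,0,-0.1867,0,0,0,0],[0,0,-0.1867,0,0,0,0],[0,0,-0.1867,0,0,0,0]]]}}

```text
time_s: 3.28
eef_pos: [0.6169, -0.2567, 0.1579]
eef_rot: [0.0, 0.64, 0.768, -0.0]
wrist_force: [-0.8, 0.3, -0.7]
opening: 0.192
grasp_force: 58.9
```

Run:
```python
from h import *
import cv2,pickle
P=vision.camera_params("wrist");cv2.imwrite("pics/w2.png",vision.camera("wrist"))
pickle.dump((P,ctrl.get_obs()),open("w2.pkl","wb"))
```

```text
(no output)
```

View pics/w2.png

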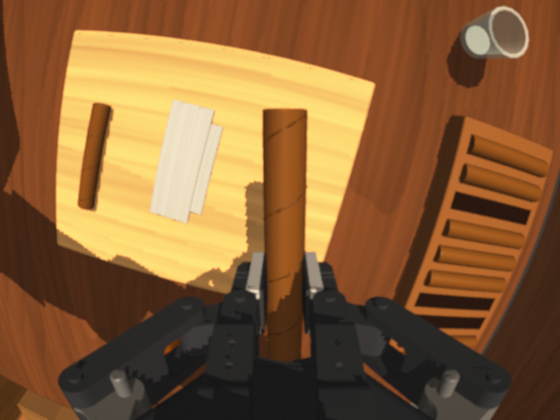

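The bunch is held straight, with its far end edge at (285,109). Next I'll find the grip offset along the axis and in height.

Run:
```python
from h import *
import pickle;P,o=pickle.load(open("w2.pkl","rb"))
p=o["eef_pos"];T=R.from_quat(np.roll(o["eef_rot"],-1))
for dz in(0,.0044,.009):
  for u,v in((285,109),(264,115),(307,115)):
    zz=p[2]+dz+(.0095 if v==109 else 0)
    print(dz,(u,v),T.inv().apply(at("wrist",u,v,zz,P)-p).round(4))
# expected width of bunch at v~150 vs
yw=np.array([np.cos(1.468),np.sin(1.468)]);O=np.array([.5526,.2117])
rel([*(O-.007*yw),.20],1.468-np.pi/2)
```

```text
0 (285, 109) [ 0.0765  0.0019 -0.0094]
0 (264, 115) [ 0.0738 -0.0071  0.0001]
0 (307, 115) [0.0738 0.0115 0.0001]
0.0044 (285, 109) [ 0.0766  0.0019 -0.0138]
0.0044 (264, 115) [ 0.0739 -0.0069 -0.0043]
0.0044 (307, 115) [ 0.0739  0.0112 -0.0043]
0.009 (285, 109) [ 0.0766  0.0019 -0.0184]
0.009 (264, 115) [ 0.0741 -0.0066 -0.0089]
0.009 (307, 115) [ 0.0741  0.0108 -0.0089]
shift [ 0.4653  0.0199 -0.0429] rot [-0.0018 -0.0007  0.2845]
```

Run:
```python
from h import *
yw=np.array([np.cos(1.468),np.sin(1.468)]);O=np.array([.5526,.2117])
rel([*(O-.10*yw),.22],1.468-np.pi/2)
```

```text
shift [ 0.376  -0.0062 -0.0629] rot [-0.0018 -0.0007  0.2845]
```

To row units: 0.376 m / 0.75 = 0.5013, 0.35 m / 0.75 = 0.4667, 0.2845 rad / 1.5708 = 0.1811.

Emit:
{"api": "move_tool", "payload": {"moves": [[[0.0667,0,-0.0267,0,0,0.0318,0],[0.1333,-0.0027,-0.06,0,0,0.0637,0],[0.2,-0.004,-0.084,0,0,0.0955,0],[0.2667,-0.0053,-0.084,0,0,0.1273,0],[0.3333,-0.0067,-0.084,0,0,0.1592,0],[0.4,-0.008,-0.084,0,0,0.1811,0],[0.4667,-0.008,-0.084,-0.0006,0,0.1811,0],[0.5013,-0.008,-0.084,-0.0006,0,0.1811,0],[0.5013,-0.008,-0.084,-0.0006,0,0.1811,0],[0.5013,-0.008,-0.084,-0.0006,0,0.1811,0]]]}}

```text
time_s: 4.58
eef_pos: [0.5429, 0.1112, 0.2196]
eef_rot: [0.0, 0.743, 0.67, -0.001]
wrist_force: [-0.3, -0.3, -1.0]
opening: 0.194
grasp_force: 59.0
```

Run:
```python
from h import *
import cv2,pickle
P=vision.camera_params("wrist");im=vision.camera("wrist");cv2.imwrite("pics/w3.png",cv2.resize(im,(784,588),interpolation=cv2.INTER_CUBIC))
pickle.dump((P,ctrl.get_obs()),open("w3.pkl","wb"))
```

```text
(no output)
```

View pics/w3.png

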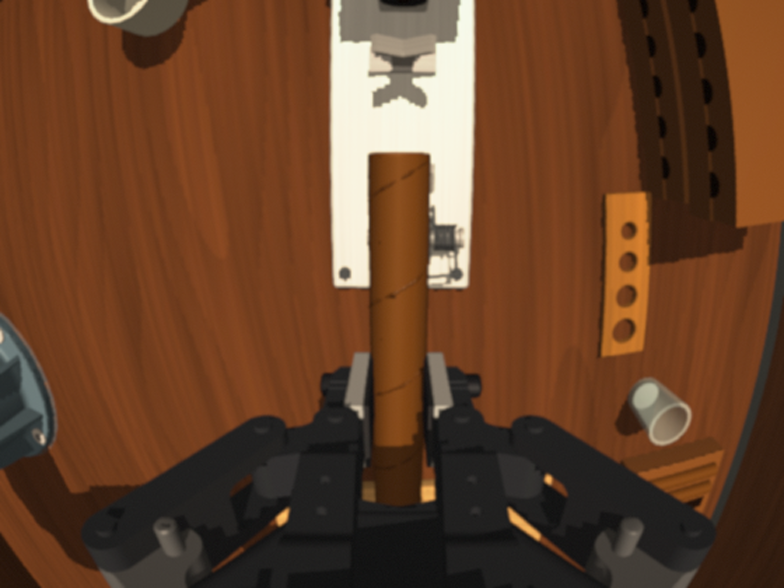

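The plate's near corners are at (334,287) and (469,287) in the 1.4x picture. The far vee spans columns 370-436 at row 45, and the bunch is centred on column 399.5 at row 200.

Run:
```python
from h import *
import pickle;P,o=pickle.load(open("w3.pkl","rb"))
yw=np.array([np.cos(1.468),np.sin(1.468)]);xw=np.array([yw[1],-yw[0]]);O=np.array([.5526,.2117])
L=lambda X:np.r_[(X[:2]-O)@xw,(X[:2]-O)@yw].round(4)
A=lambda u,v,z:L(at("wrist",(u+.5)/1.4-.5,(v+.5)/1.4-.5,z,P))
print("corners",A(334,287,.012),A(469,287,.012),"far edges",A(331,120,.012),A(473,120,.012))
print("vee",A(370,45,.074),A(436,45,.074))
z=o["eef_pos"][2]+.0044
print("bunch edges",A(370,180,z),A(429,180,z),"end",A(399.5,153,z+.0095),"tcp",L(o["eef_pos"]))
C=-P["view"][:3,:3].T@P["view"][:3,3];print("cam",L(C),C[2])
```

```text
corners [-0.0502 -0.1333] [ 0.0591 -0.1333] far edges [-0.0489 -0.0008] [ 0.0584 -0.0007]
vee [-0.0156  0.0431] [0.0251 0.0433]
bunch edges [-0.0068 -0.032 ] [ 0.0108 -0.0319] end [ 0.002  -0.0237] tcp [ 0.0009 -0.1013]
cam [ 0.0016 -0.0218] 0.3606865311734745
```

Run:
```python
from h import *
yw=np.array([np.cos(1.468),np.sin(1.468)]);xw=np.array([yw[1],-yw[0]]);O=np.array([.5526,.2117])
rel([*(O-.009*yw+.0015*xw),.093],1.468-np.pi/2)
```

```text
shift [0.0924 0.0006 0.1268] rot [-0.0005  0.0009 -0.0009]
```

To row units: 0.1268 m / 0.75 = 0.1691, 0.115 m / 0.75 = 0.1533, -0.001 rad / 1.5708 = -0.0006.

Emit:
{"api": "move_tool", "payload": {"moves": [[[0.0667,0,0,0,0,0,0],[0.1232,0.0008,0,0,0,0,0],[0.1232,0.0008,0.0533,0,0,0,0],[0.1232,0.0008,0.1067,0,0,0,0],[0.1232,0.0008,0.1533,0,0,0,0],[0.1232,0.0008,0.1691,0,0.0006,-0.0006,0],[0.1232,0.0008,0.1691,0,0.0006,-0.0006,0]]]}}

```text
time_s: 5.5
eef_pos: [0.5536, 0.2027, 0.0936]
eef_rot: [-0.0, 0.743, 0.67, 0.0]
wrist_force: [0.6, -0.5, 0.2]
opening: 0.195
grasp_force: 59.0
```

Run:
```python
from h import *
import cv2,pickle
im=vision.camera("scene");cv2.imwrite("pics/s4.png",im)
P=vision.camera_params("wrist");w=vision.camera("wrist");cv2.imwrite("pics/w4.png",w)
pickle.dump((P,ctrl.get_obs()),open("w4.pkl","wb"))
Ps=vision.camera_params("scene");o=ctrl.get_obs();c=proj("scene",o["eef_pos"],Ps);print(c)
x0,y0=290,195
cc=cv2.resize(im[y0:y0+100,x0:x0+140],None,fx=5,fy=5,interpolation=cv2.INTER_CUBIC)
cv2.imwrite("pics/s4c.png",cc)
```

```text
[356.70800008 243.73669103]
```

View pics/s4c.png

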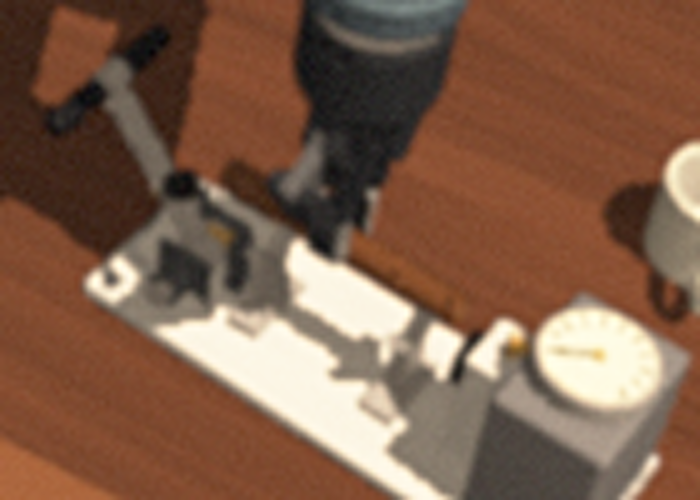

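View pics/w4.png

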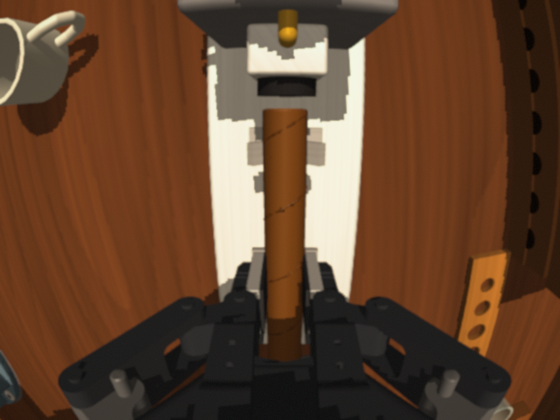

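Run:
```python
from h import *
import pickle;P,o=pickle.load(open("w4.pkl","rb"))
yw=np.array([np.cos(1.468),np.sin(1.468)]);xw=np.array([yw[1],-yw[0]]);O=np.array([.5526,.2117])
L=lambda X:np.r_[(X[:2]-O)@xw,(X[:2]-O)@yw].round(4)
A=lambda u,v,z:L(at("wrist",u,v,z,P))
z=o["eef_pos"][2]+.0044
print("tcp",L(o["eef_pos"]),"seal",A(258,90,.075),A(316,90,.075),A(287,96,.084),"vee",A(248,148,.074),A(325,148,.074))
print("bunch end",A(285.5,108.5,z+.0095),A(264.5,150,z),A(306.5,150,z),"plate",A(211,150,.012),A(361.5,150,.012))
Ps=vision.camera_params("scene")
for x,y,zz in((0,.066,.098),(.0,.075,.07),(-.055,-.135,.012),(.055,-.135,.012),(0,-.165,.116)):
    print((x,y,zz),(proj("scene",np.r_[O+x*xw+y*yw,zz],Ps)-[290,195])*5)
```

```text
tcp [ 0.0031 -0.0081] seal [-0.009   0.0779] [0.0192 0.078 ] [0.005  0.0746] vee [-0.0145  0.0489] [0.0242 0.0489]
bunch end [0.0041 0.069 ] [-0.0047  0.0514] [0.013  0.0514] plate [-0.0476  0.0398] [0.0584 0.0398]
(0, 0.066, 0.098) [457.11348946 308.79596844]
(0.0, 0.075, 0.07) [463.21584803 350.98211565]
(-0.055, -0.135, 0.012) [196.01799389 172.92440001]
(0.055, -0.135, 0.012) [ 82.8334427  279.19345187]
(0, -0.165, 0.116) [108.96565737  77.90965829]
```

To row units: 0.0265 m / 0.75 = 0.0353, 0.0008 m / 0.75 = 0.0011.

Emit:
{"api": "move_tool", "payload": {"moves": [[[0,0.0011,0.016,0,0,0,0],[0,0.0011,0.0293,0,0,0,0],[0,0.0011,0.0353,0,0,0,0],[0,0.0011,0.0353,0,0,0,0]]]}}

```text
time_s: 6.1
eef_pos: [0.5542, 0.2035, 0.0671]
eef_rot: [-0.0, 0.742, 0.67, 0.0]
wrist_force: [0.1, -0.2, -0.2]
opening: 0.192
grasp_force: 58.8
```

To row units: 0.0025 m / 0.75 = 0.0033, 0.0015 m / 0.75 = 0.002.

Emit:
{"api": "move_tool", "payload": {"moves": [[[0,0,0.002,0,0,0,0],[0,0,0.0033,0,0,0,0],[0,0,0.0033,0,0,0,0]]]}}

```text
time_s: 6.48
eef_pos: [0.5548, 0.2035, 0.0656]
eef_rot: [0.0, 0.742, 0.67, 0.001]
wrist_force: [0.1, -0.0, 4.9]
opening: 0.195
grasp_force: 59.4
```

To row units: -0.16 m / 0.75 = -0.2133, -0.12 m / 0.75 = -0.16.

Emit:
{"api": "move_tool", "payload": {"moves": [[[0,0,0,0,0,0,0.3],[0,0,0,0,0,0,0.5],[0,0,0,0,0,0,0.6],[0,0,0,0,0,0,0.6],[0,0,-0.04,0,0,0,0.6],[0,0,-0.0933,0,0,0,0.6],[0,0,-0.16,0,0,0,0.6],[-0.0267,0,-0.2133,0,0,0,0.6],[-0.0667,0,-0.2133,0,0,0,0.6],[-0.0667,0,-0.2133,0,0,0,0.6]]]}}

```text
time_s: 7.72
eef_pos: [0.5492, 0.1523, 0.2256]
eef_rot: [0.001, 0.743, 0.669, 0.001]
wrist_force: [-0.2, 0.2, -0.3]
opening: 0.601
grasp_force: 0.0
```

Run:
```python
from h import *
import cv2,pickle
P=vision.camera_params("wrist");w=vision.camera("wrist");cv2.imwrite("pics/w5.png",cv2.resize(w,(784,588),interpolation=cv2.INTER_CUBIC))
pickle.dump((P,ctrl.get_obs()),open("w5.pkl","wb"))
```

```text
(no output)
```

View pics/w5.png

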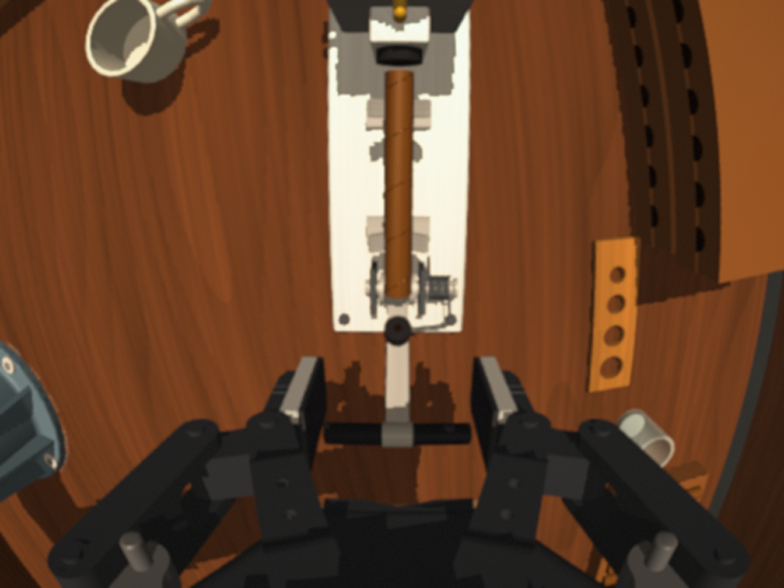

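Placed: the bunch, from (399,72) to (397,296), lies in both vees with its end just short of the seal at row 65. The handle is centred at (397,433).

Add to h.py:
```python
yw=np.array([np.cos(1.468),np.sin(1.468)]);xw=np.array([yw[1],-yw[0]]);O=np.array([.5526,.2117])+.003*xw
L=lambda X:np.r_[(X[:2]-O)@xw,(X[:2]-O)@yw].round(4)
```

Run:
```python
from h import *
import pickle;P,o=pickle.load(open("w5.pkl","rb"))
A=lambda u,v,z:L(at("wrist",(u+.5)/1.4-.5,(v+.5)/1.4-.5,z,P))
print("handle",A(325,433,.1155),A(470,433,.1155),"bunch ends",A(399,71,.0795),A(397,297,.079),A(399,180,.07),"seal",A(400,64,.082))
print(ctrl.get_obs()["q"].round(3), L(o["eef_pos"]))
for x in(.03,-.03): rel([*(O-.165*yw+x*xw),.1035],1.468)
```

```text
handle [-0.0486 -0.164 ] [ 0.0497 -0.1644] bunch ends [0.002  0.0677] [ 0.0005 -0.0791] [ 0.0019 -0.0022] seal [0.0026 0.0718]
[6.300e-02 1.740e-01 1.628e+00 1.000e-03 1.338e+00 1.670e-01] [-0.0006 -0.0586]
shift [-0.1065  0.0305  0.1214] rot [ 2.0000e-04 -1.6000e-03  1.5701e+00]
shift [-0.1065 -0.0295  0.1214] rot [ 2.0000e-04 -1.6000e-03  1.5701e+00]
```

To row units: -0.1065 m / 0.75 = -0.142, -0.05 m / 0.75 = -0.0667, 1.57 rad / 1.5708 = 0.9995.

Emit:
{"api": "move_tool", "payload": {"moves": [[[-0.0267,-0.0133,0,0,0,0.1146,0.6],[-0.0667,-0.0267,0,0,0,0.2292,0.6],[-0.1067,-0.0393,0,0,0,0.3438,0.6],[-0.142,-0.0393,0,0,0,0.4584,0.6],[-0.142,-0.0393,0,0,0,0.573,0.6],[-0.142,-0.0393,0,0,0,0.6875,0.6],[-0.142,-0.0393,0,0,0,0.8021,0.6],[-0.142,-0.0393,0,0,0,0.9167,0.6],[-0.142,-0.0393,0.0533,0,0,0.9995,0.6],[-0.142,-0.0393,0.08,0,0,0.9995,0.6]]]}}

```text
time_s: 9.02
eef_pos: [0.5078, 0.0518, 0.1624]
eef_rot: [-0.001, 0.999, -0.051, -0.001]
wrist_force: [-0.0, 0.1, -0.1]
opening: 0.598
grasp_force: 0.0
```

Run:
```python
from h import *
print(L(ctrl.get_obs()["eef_pos"]))
rel([*(O-.165*yw-.03*xw),.1035],1.468)
```

```text
[-0.0312 -0.1637]
shift [0.0013 0.0014 0.0589] rot [-0.0012  0.0022  0.0009]
```

To row units: 0.059 m / 0.75 = 0.0787, 0.05 m / 0.75 = 0.0667, 0.001 rad / 1.5708 = 0.0006.

Emit:
{"api": "move_tool", "payload": {"moves": [[[0.0013,0.0013,0.04,0,0,0,0.6],[0.0013,0.0013,0.0667,0,0,0,0.6],[0.0013,0.0013,0.0787,0,0.0006,0.0006,0.6],[0.0013,0.0013,0.0787,0,0.0006,0.0006,0.6],[0.0013,0.0013,0.0787,0,0.0006,0.0006,0],[0.0013,0.0013,0.0787,0,0.0006,0.0006,0],[0.0013,0.0013,0.0787,0,0.0006,0.0006,0],[0.0013,0.0013,0.0787,0,0.0006,0.0006,0]]]}}

```text
time_s: 10.02
eef_pos: [0.5107, 0.0497, 0.107]
eef_rot: [-0.0, 0.999, -0.051, 0.002]
wrist_force: [-1.6, 1.8, 6.4]
opening: 0.157
grasp_force: 58.5
```

Run:
```python
from h import *
o=ctrl.get_obs();print(L(o["eef_pos"]),o["eef_pos"][2])
for d in np.linspace(0,.7,8):
    t=.7-d;print(round(d,2),"dy",round(-(117*np.sin(.7)-117*np.sin(t)),1),"dz",round(-(117*np.cos(t)-117*np.cos(.7)),1))
```

```text
[-0.0281 -0.1655] 0.1069503350796961
0.0 dy -0.0 dz -0.0
0.1 dy -9.3 dz -7.1
0.2 dy -19.3 dz -13.2
0.3 dy -29.8 dz -18.3
0.4 dy -40.8 dz -22.3
0.5 dy -52.1 dz -25.2
0.6 dy -63.7 dz -26.9
0.7 dy -75.4 dz -27.5
```

To row units: -0.0754 m / 0.75 = -0.1005, -0.07 m / 0.75 = -0.0933.

Emit:
{"api": "move_tool", "payload": {"moves": [[[0,-0.0124,-0.012,0,0,0,0],[0,-0.0257,-0.0216,0,0,0,0],[0,-0.0397,-0.0284,0,0,0,0],[0,-0.0544,-0.0337,0,0,0,0],[0,-0.0695,-0.0376,0,0,0,0],[0,-0.0849,-0.0399,0,0,0,0],[0,-0.0933,-0.0405,0,0,0,0],[0,-0.1005,-0.0407,0,0,0,0],[0,-0.1005,-0.0407,0,0,0,0],[0,-0.1005,-0.0407,0,0,0,0]]]}}

```text
time_s: 11.28
eef_pos: [0.5195, 0.1234, 0.1387]
eef_rot: [0.001, 0.999, -0.051, 0.003]
wrist_force: [0.3, -6.1, 9.3]
opening: 0.154
grasp_force: 61.5
```

Run:
```python
from h import *
o=ctrl.get_obs();print(L(o["eef_pos"]),o["eef_pos"][2])
```

```text
[-0.0269 -0.0913] 0.138707833356916
```

To row units: -0.005 m / 0.75 = -0.0067, -0.004 m / 0.75 = -0.0053.

Emit:
{"api": "move_tool", "payload": {"moves": [[[0,-0.0027,-0.0013,0,0,0,0],[0,-0.0053,-0.0027,0,0,0,0],[0,-0.0067,-0.0027,0,0,0,0],[0,-0.0067,-0.0027,0,0,0,0]]]}}

```text
time_s: 11.78
eef_pos: [0.5195, 0.1249, 0.1388]
eef_rot: [0.004, 0.999, -0.051, 0.003]
wrist_force: [3.4, -19.1, -2.0]
opening: 0.156
grasp_force: 60.4
```

Run:
```python
from h import *
o=ctrl.get_obs();print(L(o["eef_pos"]),o["eef_pos"][2])
import cv2
a=vision.camera("scene")
cv2.imwrite("pics/s6c.png",cv2.resize(a[195:295,290:430],None,fx=5,fy=5,interpolation=cv2.INTER_CUBIC))
```

```text
[-0.027  -0.0897] 0.13881651824072694
```

View pics/s6c.png

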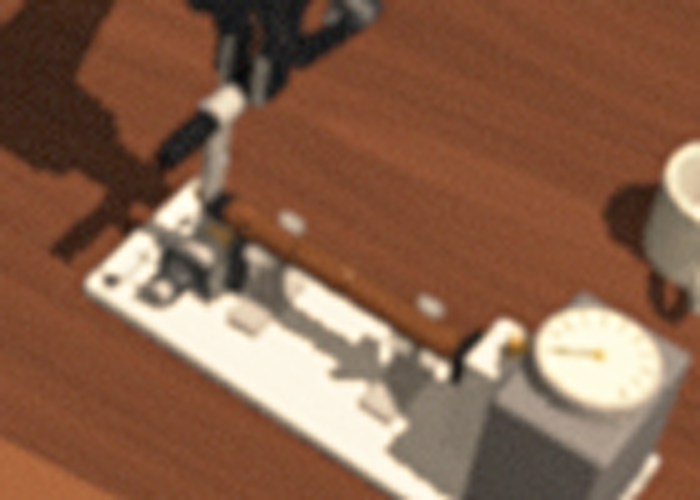

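The arm is at its stop: it is upright at y = -0.09 and the force has risen to 19 N. The bunch is against the seal with the cup on its end, so I'll hand in.

```bash
python3 -c "
from bench import ctrl, vision
print(ctrl.hand_in())"
```

```text
the job is handed in; nothing more can be done
None
```

I laid the long bunch in both vees, swung the sealing arm to its stop and handed in with the fingers still gripping the handle; the hand-in returned no verdict, so whether it passed isn't known.

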